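Uncap the copy camera and tighten its lens lock ring

ROBOT

A 6-joint arm with a two-finger parallel gripper is mounted at the origin on the work surface. World frame = base frame: x ahead of the robot, y to its left, z up, the work surface at z = 0. Lengths are in m, angles in rad, forces in N, time in s.
With the tool pointing down it reaches from about 0.375 to 0.75 m from the base axis. Payload 9 kg.
Tool frame: the origin (TCP) lies on the centre line of the jaws, within the pads' length; the fingertips stand 8 mm ahead of it and the grasp point (between the pads) lies 11 mm behind it; x points along the fingers, y is the direction in which the jaws open and shut, and the axes are right-handed (so a half turn about x gives the same grasp; the last joint's range is limited). The gripper opens to 85 mm and grips with 20 to 120 N. Pads are 22 mm wide; open, the fingers measure 114 mm over their backs; the gripper's body (76 mm by 85 mm) begins 54 mm behind the grasp point. The pads swing forward as they close: fully open they stand 13 mm farther back than shut.
Start: joints at [-1.523, 0.104, 0.097, 1.564, 0, 1.353], TCP at [0.158, -0.579, 0.219] pointing down, gripper open.
Joint ranges: [-2.99, 2.99], [-0.84, 1.86], [-1.1, 1.16], [-1.84, 2.11], [-1.51, 1.56], [-3.14, 3.14]. Speed limits (rad/s): [2.22, 2.22, 2.57, 3.14, 3.14, 3.14].

INTERFACE

Orientations are given as [roll, pitch, yaw] about the fixed x, y, z axes, in that order (R = Rz(yaw) Ry(pitch) Rx(roll)).
In Python, from cell import env, read_camera, camera_params, nets gives the robot as it stands. The module is installed in compiled form; this text tells all that it offers.
- The arm moves only by the tool move_arm, never from a script. Its argument "targets" is one flat list of numbers, 7 for each row, row after row: the shift along the tool's x, y, z in units of 0.04 m (1.0 is 0.04 m), then the turn, a rotation vector about the tool's x, y, z in units of 6 degrees (1.0 is 6 degrees), then the opening, from 0 (shut) to 1 (fully open). In form: [x, y, z, wx, wy, wz, claw, x, y, z, wx, wy, wz, claw, ...]. A call has exactly 8 rows; each row shifts and turns the commanded pose from where the row before left it, along the tool's axes as they then stand; what a row does not reach is not made up. A row lasts 1/10 s, in which the tool goes at most 50 mm and 8.59 degrees, less where a joint would pass 70% of its speed; a pose out of reach is approached as far as the arm can. A call with a number of a shift or a turn outside -1 to 1 is refused whole. A call with a gripper value outside its range is refused whole. The fingers move at their own pace and stop on an object; the grip force is fixed at half the most. Time passes only in rows, so rows that do not move let the fingers close, or fill a call up. It gives the time, the measured TCP pose, the force and the opening at its end, in the units of the state.
- env.get_state(): the state, without advancing time (a new reading comes with each control period).
- read_camera(name): name is "scene" or "top" or "wrist"; returns (picture, depth): 400x640x3 uint8, blue, green, red; 400x640 float32, m along the optical axis (not along the pixel's ray), 0 where there is no reading.
- camera_params(name): a dict with "fov_y" (degrees; the focal length in pixels is half the picture's height over the tangent of half this angle, whatever the lens; pixels are square), "cx", "cy" (the principal point, pixels), "pose" (4x4, takes a point from camera to world coordinates). Camera axes: x right, y up, looking along -z (the intrinsics and any distortion apply to the point x, -y, -z); pixel columns grow to the right and rows downward; lengths in m; the calibration is good to about 2 mm. A picture is of the moment at which its call begins: read the wrist's pose just before it. camera_params takes no time and is no camera call; for the wrist camera it gives the pose at the moment of the call.
- env.close_job(): hands the job in, once; it reports no verdict.
Trained networks look in the newest picture that a camera, given by its name, has taken for a name from the list of things; names that differ only in an ending like _2 or _b are one class to them, and where a whole thing is asked for, a point or a joint stands for the part that bears it (a point fixed in the world has none). Each returns a list of dicts, best first, with "p" (0 to 1); they miss things now and then, are a little off and sometimes report something else, mostly with a low value. They report only what shows in the picture. A call takes as long as a camera call. They do not tell look-alikes from the thing itself.
- nets.masks_of(target, camera): "mask" (400x640 bool, what is visible of it) and "rect" ([left, top, right, bottom] in pixels, round what is visible of it).
The state is a dict: "time_s": time; "joint_pos": joint angles; "dq": joint speeds; "joint_torque": joint torques, N m; "ee_pos": TCP position; "tcp_rot": TCP orientation; "ft_force": force on the tool from outside, world axes, zero at the start; "torque": the same for the moment, N m; "width": finger opening in m.
Only numpy, scipy, OpenCV 4.12 (cv2) and the standard library are available. Lean on these libraries where they do the work, as an engineer would, in place of code of your own. Each camera call takes 0.05 s, during which the arm holds its last target. There are 200 camera calls.

TASK

Get the camera ready for photographing the prints: first lift the cap off the lens and set it down, handle up, inside the wooden tray without dropping it. Then turn the slim knurled lock ring on the lens clockwise until it nips up snug (about 0.6 N m) without overtightening it, and let go, keeping off the fixed collar below it and the lens barrel above it. Leave the other things on the table alone.

Things in the scene. Friction and masses are not known exactly. Their poses are not given: they have to be found in the camera images.
- camera: Black camera fixed to the table, on its back, lens pointing straight up. Origin: on the lens axis at table height; y along its 138 mm side, x along its 98 mm side (viewfinder hump out to x = -68 mm). Body top at 52 mm, hand grip at y 44 to 68 mm up to 56 mm. Up the lens axis: fixed collar (52 to 64 mm high), lock ring (64.5 to 76.5), lens barrel (78 to 100), cap.
- ring_mid (a point): Lens axis at mid-height of the lock ring, 70.5 mm up; axes as the camera's. Dark steel ring, 62 mm diameter, 12 mm high, evenly knurled, no mark; its neighbours are fixed. Clockwise from above tightens. It turns freely (0.06 N m) for 0.4 to 1.2 rad (different each time, invisible) until it meets the lens seat; from there its springy rubber liner winds up at 6 N m per rad.
- lens_front (a point): Centre of the front rim of the lens barrel, 100 mm up; axes as the camera's. At about 0.4 N m of ring torque the seat begins to yield, drawing the lens down 0.05 mm per 0.01 rad, the torque rising 4 N m per rad of seat. Snug is 0.15 to 0.5 mm (0.03 to 0.10 rad), reached at 0.52 to 0.8 N m; more is overtight. Let go, the ring springs back a little, the seat stays tight.
- barrel: The lens barrel, diameter 50 mm, from 78 to 100 mm height, black; the upper neighbour of the ring. Origin on the lens axis at table height. Not to be touched by the robot.
- collar: The fixed bare-metal collar of diameter 74 mm, from 52 to 64 mm height; the lower neighbour of the ring. Origin on the lens axis at table height. Not to be touched by the robot.
- cap_grip (a point): Loose black lens cap, about 45 g: centre of its upright handle, 44 mm long (x), 10 mm thick (y), 18 mm high (9 mm above and below this point). Under it a disc 68 mm across, 6 mm thick, then a skirt (inner diameter 54 mm, 8 mm deep) loose over the lens barrel. Underside 23 mm below this point. Lifts straight off; raise it 12 mm or more before moving sideways.
- cap: The same lens cap; origin at the centre of its underside (lower edge of the skirt), z up, x along the handle.
- tray_in (a point): Centre of the inner floor of the shallow wooden tray, 5 mm above the table. The tray is fixed, 150 mm square outside with 5 mm walls 26 mm high; axes along its sides.
- tape: Bystander: roll of paper tape lying flat, 96 mm across, 24 mm high; origin at the centre of its underside.
- jar: Bystander: glass jar, 60 mm across, 85 mm high; origin at the centre of its underside.
- spare: Bystander: a spare black lens standing on its end, 60 mm across, 50 mm high; origin at the centre of its underside.
There are look-alikes about, which are no part of the job. What is shaped like the cap but pink or purple is not meant. Of the things that look like the camera, the larger one is meant.

How it is judged:
By the outcome, as a careful person would: the job done as asked, in the order asked, and still so for the second after the job is handed in, with the robot touching nothing.
It also fails if it takes over 72 s, if anything falls off the work surface, if the arm or the gripper's body presses on something with over 40 N, if the wrist force passes 120 N, or if a joint passes its speed limit or range.

## Working session

There is one attempt and no reset: what is moved stays moved. The work goes in short steps, Python scripts to look and compute and a tool call to move; the robot and the scene stay as the last step left them, time stands still between calls to the robot, and variables do not carry over. Pictures are saved under pics/ and viewed, about 8 in all and at most 12, crops included, and the job is handed in when it is done.

Besides the shell and the picture viewer there is one more tool, called after ">>>" by a JSON object that holds its "name" and its "arguments", one argument or row to a line. move_arm: Moves the arm, as the interface text tells. Shifts and turns lie within -1 to 1; 1 stands for 0.04 m of shift or 6 degrees of turn. Its arguments: {"type":"object","properties":{"targets":{"type":"array"}},"required":["targets"]}

```bash
mkdir -p pics; cat > h.py <<'E'
import numpy as np, cv2
from cell import env, read_camera, camera_params, nets
def K(p): 
    f=200/np.tan(np.radians(p["fov_y"])/2); return f,p["cx"],p["cy"]
def cloud(d,p):
    f,cx,cy=K(p); v,u=np.mgrid[0:400,0:640]
    P=np.stack([(u-cx)/f*d,-(v-cy)/f*d,-d,np.ones_like(d)],-1)@np.array(p["pose"]).T
    P=P[...,:3]; P[d<=0]=np.nan; return P
def proj(X,p):
    f,cx,cy=K(p); c=np.linalg.inv(np.array(p["pose"]))@np.append(X,1); return cx+f*c[0]/-c[2], cy+f*c[1]/c[2]
E
python3 - <<'E'
from h import *
s=env.get_state(); print(s)
for n in ["top","scene"]:
    p=camera_params(n); print(n,{k:np.round(v,3) if k!='x' and not isinstance(v,str) else v for k,v in p.items()})
    im,d=read_camera(n); cv2.imwrite(f"pics/{n}0.png",im); np.savez(f"{n}0.npz",im=im,d=d)
    P=cloud(d,p)
    for t in ["camera","cap","tray_in","tape","jar","spare"]:
        for r in nets.masks_of(t,n)[:4]:
            m=r["mask"]; q=P[m]; q=q[~np.isnan(q[:,0])]
            print(n,t,round(r["p"],2),r["rect"], np.round(np.median(q,0),3) if len(q) else None, np.round(np.percentile(q,98,0),3), np.round(np.percentile(q,2,0),3))
E
```

```text
{'time_s': 0.0, 'joint_pos': array([-1.52271005e+00,  1.04714189e-01,  9.64776209e-02,  1.56387392e+00,
       -3.55892977e-05,  1.35307758e+00]), 'dq': array([-6.46921971e-04, -1.45408934e-04, -3.73486933e-05, -1.30244702e-03,
        2.60168579e-03,  6.61041322e-04]), 'joint_torque': array([ 2.12934938e-03, -5.56932485e+01,  5.03647506e+01,  1.71372708e-02,
        4.64401467e-05,  3.00790624e-06]), 'ee_pos': array([ 0.15758225, -0.57858657,  0.2177182 ]), 'tcp_rot': array([-1.7614403 ,  1.56948168,  1.64595739]), 'ft_force': array([ 0.56703414, -0.64329416,  0.08893714]), 'torque': array([ 0.01393458, -0.01010269,  0.02600552]), 'width': 0.08542761541909452}
top {'fov_y': np.float64(46.828), 'cx': np.float64(320.07), 'cy': np.float64(198.9), 'pose': array([[ 0.026,  0.994, -0.108,  0.49 ],
       [-0.999,  0.024, -0.022, -0.019],
       [-0.019,  0.109,  0.994,  1.323],
       [ 0.   ,  0.   ,  0.   ,  1.   ]])}
top camera 0.95 [217.9, 200.4, 273.2, 251.5] [0.547 0.201 0.053] [0.616 0.282 0.076] [0.488 0.142 0.004]
top camera 0.93 [225.6, 149.1, 266.9, 182.2] [0.726 0.211 0.043] [
[... 1528 characters left out ...]
] [0.571 0.089 0.033] [0.512 0.032 0.003]
scene tray_in 0.65 [233.0, 198.4, 287.9, 240.5] [ 0.599 -0.216  0.006] [ 0.683 -0.137  0.027] [ 0.521 -0.293 -0.   ]
scene tape 0.86 [194.5, 192.0, 222.4, 215.5] [ 0.512 -0.421  0.018] [ 0.555 -0.376  0.027] [ 0.463 -0.465 -0.001]
scene tape 0.32 [381.8, 210.4, 396.8, 211.0] [0.586 0.212 0.061] [0.595 0.235 0.067] [0.579 0.19  0.051]
scene jar 0.78 [431.7, 185.1, 450.3, 213.2] [0.523 0.385 0.057] [0.535 0.413 0.087] [0.484 0.361 0.008]
scene jar 0.15 [189.9, 191.3, 224.1, 214.9] [ 0.51  -0.421  0.016] [ 0.555 -0.375  0.027] [ 0.459 -0.471 -0.002]
scene spare 0.91 [324.5, 242.5, 344.7, 267.9] [0.769 0.03  0.046] [0.784 0.057 0.053] [0.731 0.003 0.002]
```

```bash
python3 - <<'E'
from h import *
z=np.load("top0.npz"); im,d=z["im"],z["d"]; p=camera_params("top"); P=cloud(d,p)
cv2.imwrite("pics/top_crop.png",cv2.resize(im[135:300,160:440],None,fx=2.8,fy=2.8,interpolation=cv2.INTER_CUBIC))
def near(c,r,lo,hi): 
    k=(np.hypot(P[...,0]-c[0],P[...,1]-c[1])<r)&(P[...,2]>lo)&(P[...,2]<hi); return P[k]
c=(.553,.213)
h=near(c,.05,.118,.14); print("handle",len(h),h.mean(0),cv2.minAreaRect(h[:,:2].astype(np.float32)*1000))
q=near(c,.05,.098,.114); print("disc",len(q),q.mean(0),cv2.minEnclosingCircle(q[:,:2].astype(np.float32)*1000))
b=near(c,.12,.045,.062); print("body",len(b),cv2.minAreaRect(b[:,:2].astype(np.float32)*1000))
t=near((.6,-.216),.13,.018,.034); print("tray",len(t),cv2.minAreaRect(t[:,:2].astype(np.float32)*1000), np.median(t[:,2]))
f=near((.6,-.216),.06,-.01,.018); print("floor z",np.median(f[:,2]))
print("pix",proj([c[0],c[1],.12],p))
E
```

```text
handle 69 [0.55259225 0.21451088 0.12454186] ((552.37890625, 214.4288787841797), (42.947208404541016, 10.085999488830566), 11.07960033416748)
disc 434 [0.55270463 0.21405519 0.10695048] ((552.8319091796875, 214.80282592773438), 33.706119537353516)
body 1171 ((547.1781616210938, 217.13230895996094), (138.23011779785156, 110.4747543334961), 65.3235092163086)
tray 423 ((600.7457885742188, -215.3559112548828), (150.74313354492188, 150.62103271484375), 79.35834503173828) 0.02675581325089138
floor z 0.006275879121869554
pix (np.float64(240.61206416991988), np.float64(222.87916008272944))
```

View pics/top_crop.png

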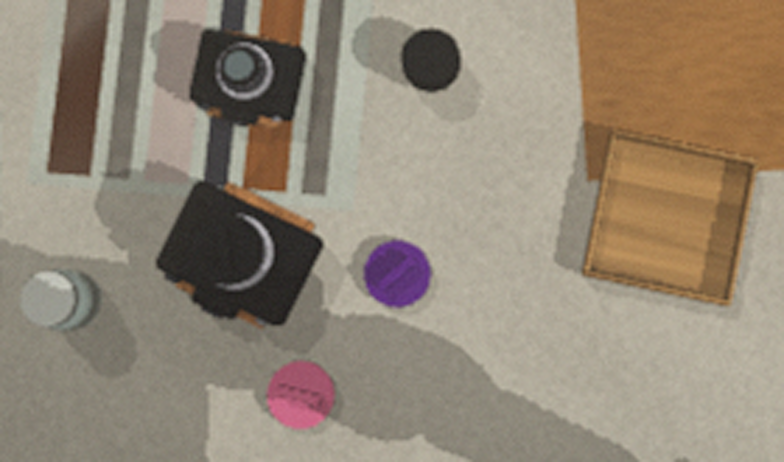

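The top crop shows: the black cap sits on the larger camera (full-image pixel 241,223). Its look-alikes are the purple cap (302,232), the pink cap (267,276) and the small camera (247,160). I choose the black cap on the larger camera. The handle top measures 124.5 mm, which matches 100+6+18.

```bash
cat >> h.py <<'E'
from scipy.spatial.transform import Rotation as Ro
def pose():
    s=env.get_state(); return s["ee_pos"],Ro.from_euler("xyz",s["tcp_rot"])
def down(yaw): # tool x down, tool y at world angle yaw (deg)
    a=np.radians(yaw); y=np.array([np.cos(a),np.sin(a),0]); x=np.array([0,0,-1.]); return Ro.from_matrix(np.stack([x,y,np.cross(x,y)],1))
def plan(wps,p=None,R=None,claw=1,step=.9):
    """wps: list of (pos,yaw deg,nrows or None). prints rows in move_arm units"""
    if p is None: p,R=pose()
    i=0
    for pos,yaw,n in wps:
        G=down(yaw); pos=np.array(pos)
        if n is None: n=int(np.ceil(max(np.linalg.norm(pos-p)/.04, np.degrees((R.inv()*G).magnitude())/6)/step))
        for k in range(n):
            rv=(R.inv()*G).as_rotvec()/(n-k); t=(pos-p)/(n-k)
            # the shift is along tool axes before the turn
            a=np.round(R.inv().apply(t)/.04,2); w=np.round(np.degrees(rv)/6,2)
            p=p+R.apply(a*.04); R=R*Ro.from_rotvec(np.radians(w*6))
            print(",".join(f"{x:g}" for x in [*(a+0.),*(w+0.),claw]),end=",\n" if i%8==7 else ", "); i+=1
    print("| rows",i,"end",np.round(p,4)); return p,R
def yaw(R): y=R.as_matrix()[:,1]; return np.degrees(np.arctan2(y[1],y[0]))
E
python3 - <<'E'
from h import *
p,R=pose(); print(p,yaw(R),"tilt",R.as_matrix()[:,0])
y=101.1; print("options")
im,d=read_camera("wrist"); cp=camera_params("wrist"); cv2.imwrite("pics/wrist0.png",im); np.savez("wrist0.npz",im=im,d=d)
T=np.eye(4);T[:3,:3]=R.as_matrix();T[:3,3]=p
print("cam in tool\n",np.round(np.linalg.inv(T)@cp["pose"],3),cp["fov_y"],cp["cx"],cp["cy"])
Q=R.inv().apply((cloud(d,cp)-p).reshape(-1,3)).reshape(400,640,3)
k=(Q[...,0]<.04)&(abs(Q[...,1])<.08); print(k.sum())
if k.sum():
    for s in (1,-1):
        q=Q[k&(s*Q[...,1]>0)]; print(s,len(q),np.percentile(q,[1,50,99],axis=0) if len(q) else "")
E
```

```text
[ 0.15761766 -0.57896961  0.21855778] -74.77164823800821 tilt [ 1.92104605e-05 -1.30469940e-04 -9.99999991e-01]
options
cam in tool
 [[-0.001  0.324 -0.946 -0.156]
 [ 1.     0.    -0.001  0.   ]
 [-0.    -0.946 -0.324 -0.084]
 [ 0.     0.     0.     1.   ]] 62.87962571207429 320.8196639970981 201.49615483127124
32543
1 16288 [[-0.10007705  0.00189512 -0.01779591]
 [-0.08215736  0.04668075 -0.01128835]
 [-0.03198904  0.07270705  0.00807157]]
-1 16255 [[-0.10004951 -0.0723003  -0.0177885 ]
 [-0.0821033  -0.04628392 -0.01129568]
 [-0.0317746  -0.00189878  0.00812987]]
```

View pics/wrist0.png

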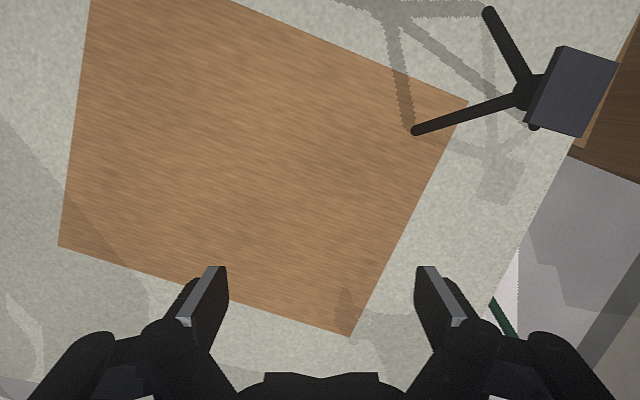

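The wrist view shows both open fingers with their tips near (217,267) and (425,267), so tip position can be measured from its depth.

```bash
python3 - <<'E'
from h import *
p,R=pose()
z=np.load("wrist0.npz"); d=z["d"]; cp=camera_params("wrist")
Q=R.inv().apply((cloud(d,cp)-p).reshape(-1,3)).reshape(400,640,3)
for v,u in [(270,215),(270,221),(285,205),(310,195),(270,427),(320,190),(330,185)]: print(v,u,np.round(Q[v,u],4))
k=(Q[...,0]<.04)&(abs(Q[...,1])<.08); print("max x",np.nanmax(Q[k][:,0]), "y@tip",Q[k&(Q[...,0]>np.nanmax(Q[k][:,0])-.004)].mean(0))
w=[]
for i in range(1,5):
    f=i/4; a=np.radians(-74.8+f*(21.25+74.8)); r=.60+f*(-.0075)
    w.append(((r*np.cos(a),r*np.sin(a),.21),-74.8+f*175.9,8))
plan(w)
E
```

```text
270 215 [-0.0338 -0.0448 -0.0107]
270 221 [-0.0332 -0.0424 -0.0104]
285 205 [-0.0454 -0.0451 -0.0109]
310 195 [-0.0601 -0.0438 -0.0104]
270 427 [-0.0333  0.0458 -0.0104]
320 190 [-0.0651 -0.0436 -0.0102]
330 185 [-0.0721 -0.0423 -0.012 ]
max x -0.02638142442627804 y@tip [-0.02870171 -0.00091169 -0.00061464]
0.03,-0.17,-0.76,-0.92,0,0,1, 0.03,-0.09,-0.77,-0.91,0,0,1, 0.03,-0.02,-0.78,-0.92,0,0,1, 0.02,0.06,-0.78,-0.91,0,0,1, 0.03,0.13,-0.77,-0.92,0,0,1, 0.02,0.2,-0.75,-0.91,0,0,1, 0.03,0.27,-0.73,-0.92,0,0,1, 0.02,0.34,-0.69,-0.91,0,0,1,
0,0.1,-0.77,-0.92,0,0,1, 0,0.18,-0.76,-0.92,0,0,1, 0,0.25,-0.74,-0.92,0,0,1, 0,0.31,-0.71,-0.91,0,0,1, 0,0.38,-0.67,-0.92,0,0,1, 0,0.45,-0.64,-0.91,0,0,1, 0,0.5,-0.59,-0.92,0,0,1, 0,0.56,-0.54,-0.91,0,0,1,
0,0.36,-0.69,-0.92,0,0,1, 0,0.42,-0.65,-0.92,0,0,1, 0,0.48,-0.6,-0.92,0,0,1, 0,0.54,-0.56,-0.91,0,0,1, 0,0.59,-0.5,-0.92,0,0,1, 0,0.63,-0.44,-0.91,0,0,1, 0,0.67,-0.38,-0.92,0,0,1, 0,0.71,-0.32,-0.91,0,0,1,
0,0.57,-0.52,-0.92,0,0,1, 0,0.62,-0.47,-0.92,0,0,1, 0,0.66,-0.4,-0.92,0,0,1, 0,0.69,-0.34,-0.91,0,0,1, 0,0.72,-0.27,-0.92,0,0,1, 0,0.74,-0.2,-0.91,0,0,1, 0,0.76,-0.13,-0.92,0,0,1, 0,0.77,-0.05,-0.91,0,0,1,
| rows 32 end [0.5523 0.2146 0.2101]
```

>>> {"name": "move_arm", "arguments": {
  "targets": [0.03, -0.17, -0.76, -0.92, 0, 0, 0, 0.03, -0.09, -0.77, -0.91, 0, 0, 0, 0.03, -0.02, -0.78, -0.92, 0, 0, 0, 0.02, 0.06, -0.78, -0.91, 0, 0, 0, 0.03, 0.13, -0.77, -0.92, 0, 0, 0, 0.02, 0.2, -0.75, -0.91, 0, 0, 0, 0.03, 0.27, -0.73, -0.92, 0, 0, 0, 0.02, 0.34, -0.69, -0.91, 0, 0, 0]
}}

```text
time_s: 1.55
ee_pos: [0.3792, -0.4629, 0.2101]
tcp_rot: [0.86, 1.571, -1.246]
ft_force: [-0.1, -0.6, 0.1]
width: -0.0003
```

```bash
cat > tip.py <<'E'
from h import *
def tips():
    p,R=pose(); cp=camera_params("wrist"); im,d=read_camera("wrist"); W=cloud(d,cp); s=env.get_state()
    Q=R.inv().apply((W-p).reshape(-1,3)).reshape(400,640,3); h=s["width"]/2
    k=(np.abs(np.abs(Q[...,1])-h)<.003)&(Q[...,2]>-.013)&(Q[...,2]<-.008)&(d<.3)
    print("p",np.round(p,4),"yaw",round(yaw(R),2),"width",round(s["width"],4),"tip x (tool)",np.nanpercentile(Q[k][:,0],[50,98,100]) if k.any() else None,"t",s["time_s"])
    return im,d,W,Q
E
python3 - <<'E'
from tip import *
im,d,W,Q=tips()
print("table z",np.nanpercentile(W[:150,:,2],[5,25,50,75]))
for v in range(200,330,10): print(v,[np.round(Q[v,u],3) for u in (316,)],end=" ")
E
```

```text
p [ 0.3792 -0.4629  0.2101] yaw -30.63 width 0.0003 tip x (tool) [-0.05659537 -0.02003349 -0.01685488] t 1.6
table z [-0.00028906  0.00056746  0.00119833  0.00188425]
200 [array([ 0.209, -0.005,  0.04 ])] 210 [array([ 0.21 , -0.005,  0.053])] 220 [array([ 0.209, -0.005,  0.065])] 230 [array([ 0.209, -0.005,  0.078])] 240 [array([ 0.209, -0.005,  0.092])] 250 [array([ 0.209, -0.006,  0.105])] 260 [array([-0.026, -0.002, -0.011])] 270 [array([-0.035, -0.002, -0.011])] 280 [array([-0.042, -0.002, -0.011])] 290 [array([-0.049, -0.002, -0.011])] 300 [array([-0.051, -0.002, -0.008])] 310 [array([-0.056, -0.001, -0.007])] 320 [array([-0.059, -0.001, -0.005])]
```

```bash
python3 - <<'E'
from tip import *
p,R=pose(); im,d=read_camera("scene"); cp=camera_params("scene"); P=cloud(d,cp)
k=(np.hypot(P[...,0]-p[0],P[...,1]-p[1])<.03)&(P[...,2]>.1); print("min z near tcp (scene)",np.sort(P[k][:,2])[:12])
for x in (.008,-.018): print(x,proj(p+R.apply([x,0,0]),cp))
u,v=map(int,proj(p,cp)); cv2.imwrite("pics/s1.png",cv2.resize(im[v-50:v+30,u-50:u+50],None,fx=6,fy=6,interpolation=cv2.INTER_NEAREST)); print("crop origin",u-50,v-50)
E
```

```text
min z near tcp (scene) [0.22271259 0.22285544 0.22413635 0.22597855 0.22667101 0.22832542
 0.22839584 0.22964085 0.22976182 0.23093723 0.2314772  0.23216788]
0.008 (np.float64(195.41779305776976), np.float64(135.56277608097162))
-0.018 (np.float64(194.03572038965095), np.float64(129.0651630941285))
crop origin 144 83
```

View pics/s1.png

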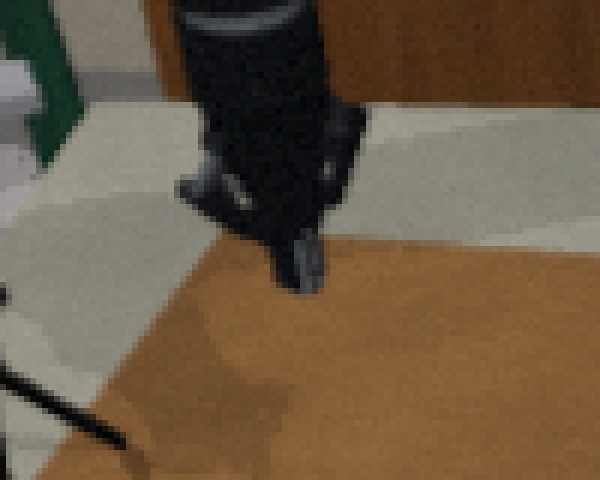

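The scene crop puts the shut fingertip at pixel (194,132). The stated geometry (8 mm ahead) predicts row 135.6, and a tip 18 mm behind the reported TCP predicts row 129. Scene depth and the wrist view both say the tips sit about 13–18 mm behind the reported TCP, so I'll steer by tips measured with the wrist camera.

>>> {"name": "move_arm", "arguments": {
  "targets": [0, 0.1, -0.77, -0.92, 0, 0, 0, 0, 0.18, -0.76, -0.92, 0, 0, 0, 0, 0.25, -0.74, -0.92, 0, 0, 0, 0, 0.31, -0.71, -0.91, 0, 0, 0, 0, 0.38, -0.67, -0.92, 0, 0, 0, 0, 0.45, -0.64, -0.91, 0, 0, 0, 0, 0.5, -0.59, -0.92, 0, 0, 0, 0, 0.56, -0.54, -0.91, 0, 0, 0]
}}

```text
time_s: 2.45
ee_pos: [0.5326, -0.268, 0.2102]
tcp_rot: [-0.124, 1.57, -1.463]
ft_force: [-0.3, -1.0, -0.7]
width: -0.0002
```

>>> {"name": "move_arm", "arguments": {
  "targets": [0, 0.36, -0.69, -0.92, 0, 0, 0.4, 0, 0.42, -0.65, -0.92, 0, 0, 0.4, 0, 0.48, -0.6, -0.92, 0, 0, 0.4, 0, 0.54, -0.56, -0.91, 0, 0, 0.4, 0, 0.59, -0.5, -0.92, 0, 0, 0.4, 0, 0.63, -0.44, -0.91, 0, 0, 0.4, 0, 0.67, -0.38, -0.92, 0, 0, 0.4, 0, 0.71, -0.32, -0.91, 0, 0, 0.4]
}}

```text
time_s: 3.25
ee_pos: [0.5938, -0.0281, 0.2102]
tcp_rot: [-0.712, 1.57, -1.283]
ft_force: [-0.3, -0.3, -0.8]
width: 0.034
```

>>> {"name": "move_arm", "arguments": {
  "targets": [0, 0.57, -0.52, -0.92, 0, 0, 0.4, 0, 0.62, -0.47, -0.92, 0, 0, 0.4, 0, 0.66, -0.4, -0.92, 0, 0, 0.4, 0, 0.69, -0.34, -0.91, 0, 0, 0.4, 0, 0.72, -0.27, -0.92, 0, 0, 0.4, 0, 0.74, -0.2, -0.91, 0, 0, 0.4, 0, 0.76, -0.13, -0.92, 0, 0, 0.4, 0, 0.77, -0.05, -0.91, 0, 0, 0.4]
}}

```text
time_s: 4.05
ee_pos: [0.5522, 0.2152, 0.2102]
tcp_rot: [-0.931, 1.57, -0.735]
ft_force: [0.4, -0.2, -0.6]
width: 0.034
```

```bash
python3 - <<'E'
from tip import *
im,d,W,Q=tips(); cv2.imwrite("pics/w1.png",im)
print(env.get_state()["joint_pos"])
c=(.5525,.2145)
k=(np.hypot(W[...,0]-c[0],W[...,1]-c[1])<.05)&(d>.15)
def near(lo,hi): return W[k&(W[...,2]>lo)&(W[...,2]<hi)]
a=near(.119,.135); print("handle",len(a),np.median(a[:,2]) if len(a) else "",cv2.minAreaRect(a[:,:2].astype(np.float32)*1000) if len(a) else "")
b=near(.098,.116); print("disc",len(b),np.median(b[:,2]),cv2.minEnclosingCircle(b[:,:2].astype(np.float32)*1000))
E
```

```text
p [0.5522 0.2152 0.2102] yaw 101.22 width 0.0342 tip x (tool) [-0.04812327  0.10359055  0.10506963] t 4.1
[ 0.15715762  0.08054035  0.05723422  1.54734647  0.00166036 -0.04714082]
handle 687 0.12489241302578691 ((552.2642211914062, 216.23928833007812), (44.337398529052734, 9.791889190673828), 9.968396186828613)
disc 4215 0.10693531000659934 ((552.2723999023438, 215.9856414794922), 34.03923416137695)
```

View pics/w1.png

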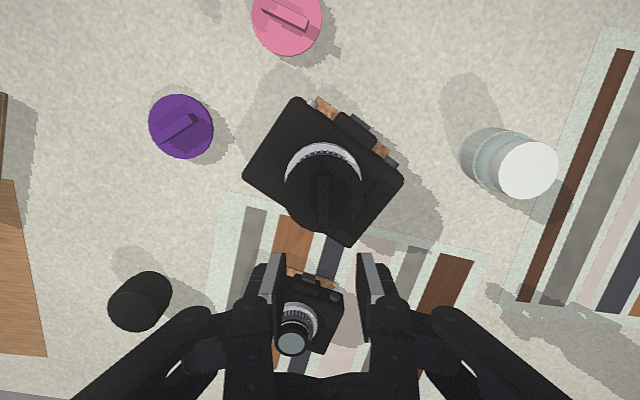

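The wrist view shows the black cap with its handle on the large camera, disc centre near (322,195). The pink cap is at (287,25), the purple at (181,127) and the small camera at (300,320). Handle top measures 124.9 mm and handle size 44x10 mm, both as specified. Descending.

>>> {"name": "move_arm", "arguments": {
  "targets": [0.56, 0.01, 0, 0.15, 0, 0, 0.4, 0.56, 0, 0, 0, 0, 0, 0.4, 0.56, 0, 0, 0, 0, 0, 0.4, 0.56, 0, 0, 0, 0, 0, 0.4, 0, 0, 0, 0, 0, 0, 0.4, 0, 0, 0, 0, 0, 0, 0.4, 0, 0, 0, 0, 0, 0, 0.4, 0, 0, 0, 0, 0, 0, 0.4]
}}

```text
time_s: 4.9
ee_pos: [0.5531, 0.215, 0.122]
tcp_rot: [-0.083, 1.569, 0.094]
ft_force: [-0.4, -0.7, -1.1]
width: 0.0342
```

```bash
python3 - <<'E'
from tip import *
im,d,W,Q=tips(); cv2.imwrite("pics/w2.png",im)
k=(W[...,2]>.119)&(W[...,2]<.13)&(abs(Q[...,1])<.012); print("handle tool-frame",np.nanpercentile(Q[k],[1,50,99],axis=0))
for s in (1,-1):
    k=(abs(s*Q[...,1]-.0171)<.004)&(Q[...,2]<.0)&(Q[...,2]>-.014)&(Q[...,0]<0); print(s,"tip",np.nanpercentile(Q[k],[98,100],axis=0),k.sum())
E
```

```text
p [0.5531 0.215  0.122 ] yaw 100.17 width 0.0341 tip x (tool) [-0.04625287  0.01559258  0.01647799] t 4.95
handle tool-frame [[-0.00415143 -0.00345087 -0.0228105 ]
 [-0.00284109  0.00132091 -0.00327128]
 [ 0.00151518  0.00619645  0.02027201]]
1 tip [[-1.94544617e-02  2.09771806e-02 -6.71732501e-04]
 [-1.52587437e-02  2.10985994e-02 -8.46199268e-06]] 1359
-1 tip [[-1.91073098e-02 -1.74031479e-02 -5.31713977e-04]
 [-1.54657261e-02 -1.31030444e-02 -3.15321760e-06]] 1168
```

View pics/w2.png

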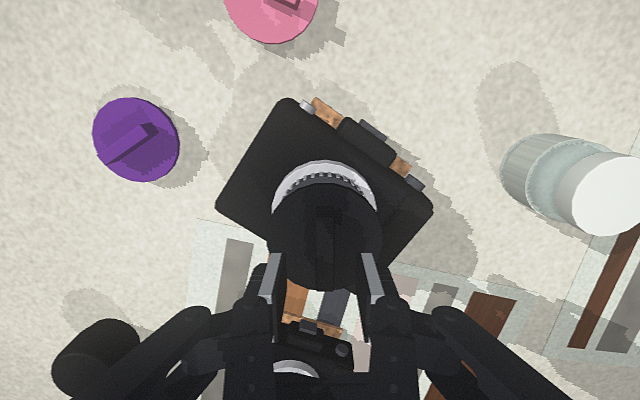

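>>> {"name": "move_arm", "arguments": {
  "targets": [0.24, 0.02, -0.02, 0, 0, 0, 0.4, 0.24, 0.01, 0, 0, 0, 0, 0.4, 0.24, 0, 0, 0, 0, 0, 0.4, 0, 0, 0, 0, 0, 0, 0.4, 0, 0, 0, 0, 0, 0, 0, 0, 0, 0, 0, 0, 0, 0, 0, 0, 0, 0, 0, 0, 0, 0, 0, 0, 0, 0, 0, 0]
}}

```text
time_s: 5.75
ee_pos: [0.5526, 0.2166, 0.0936]
tcp_rot: [0.075, 1.567, 0.253]
ft_force: [-1.8, 1.4, 15.6]
width: 0.0086
```

```bash
python3 - <<'E'
from tip import *
im,d,W,Q=tips(); s=env.get_state(); print(s["ft_force"],s["torque"])
E
```

```text
p [0.5526 0.2166 0.0936] yaw 100.21 width 0.0085 tip x (tool) [-0.08001953 -0.01437875 -0.01171558] t 5.8
[-0.23553685  0.87674888 16.36795676] [0.26170229 0.36892806 0.04587108]
```

>>> {"name": "move_arm", "arguments": {
  "targets": [-0.1, 0, 0, 0, 0, 0, 0, -0.2, 0, 0, 0, 0, 0, 0, -0.25, 0, 0, 0, 0, 0, 0, -0.35, 0, 0, 0, 0, 0, 0, -0.4, 0, 0, 0, 0, 0, 0, -0.4, 0, 0, 0, 0, 0, 0, -0.4, 0, 0, 0, 0, 0, 0, -0.4, 0, 0, 0, 0, 0, 0]
}}

```text
time_s: 6.6
ee_pos: [0.5514, 0.2161, 0.1934]
tcp_rot: [-0.11, 1.57, 0.068]
ft_force: [-1.1, 0.7, -0.2]
width: 0.0088
```

```bash
python3 - <<'E'
from tip import *
im,d,W,Q=tips(); s=env.get_state(); print(s["ft_force"],s["torque"]); cv2.imwrite("pics/w3.png",im)
p,R=pose()
w=[]
a0=np.degrees(np.arctan2(p[1],p[0])); r0=np.hypot(p[0],p[1]); tx=(.6007,-.2155); a1=np.degrees(np.arctan2(tx[1],tx[0])); r1=np.hypot(*tx)
for i in range(1,3):
    f=i/2; a=np.radians(a0+f*(a1-a0)); r=r0+f*(r1-r0); w.append(((r*np.cos(a),r*np.sin(a),p[2]),100.2-(i*23),8))
plan(w,p,R,claw=0)
E
```

```text
p [0.5514 0.2161 0.1934] yaw 100.19 width 0.0086 tip x (tool) [-0.07265012  0.09196172  0.09410288] t 6.65
[ 0.11939542 -0.28740805  1.81156584] [ 0.01475378 -0.02613956  0.03014876]
0,-0.67,0.08,0.48,0.01,0,0, 0,-0.67,0.11,0.48,0,0,0, 0,-0.66,0.15,0.48,0.01,0,0, 0,-0.65,0.18,0.48,0,0,0, 0,-0.64,0.21,0.48,0,0,0, 0,-0.63,0.25,0.48,0.01,0,0, 0,-0.62,0.28,0.48,0,0,0, 0,-0.61,0.3,0.47,0.01,-0.01,0,
0,-0.69,0.11,0.48,0,0,0, 0,-0.69,0.14,0.48,0,0,0, 0,-0.68,0.18,0.48,0,0,0, 0,-0.67,0.21,0.48,0,0,0, 0,-0.66,0.25,0.48,0,0,0, 0,-0.65,0.28,0.48,0,0,0, 0,-0.63,0.31,0.48,0,0,0, 0,-0.61,0.35,0.47,0,0,0,
| rows 16 end [ 0.6008 -0.2156  0.1965]
```

View pics/w3.png

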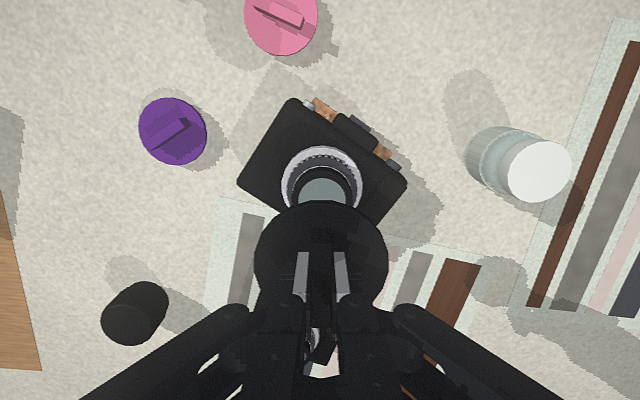

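The view shows the cap held upright in the jaws near (320,265), the bare lens at (322,190), and nothing else disturbed. Carrying it to the tray.

>>> {"name": "move_arm", "arguments": {
  "targets": [0, -0.67, 0.08, 0.48, 0.01, 0, 0, 0, -0.67, 0.11, 0.48, 0, 0, 0, 0, -0.66, 0.15, 0.48, 0.01, 0, 0, 0, -0.65, 0.18, 0.48, 0, 0, 0, 0, -0.64, 0.21, 0.48, 0, 0, 0, 0, -0.63, 0.25, 0.48, 0.01, 0, 0, 0, -0.62, 0.28, 0.48, 0, 0, 0, 0, -0.61, 0.3, 0.47, 0, 0, 0]
}}

```text
time_s: 7.45
ee_pos: [0.6147, 0.0077, 0.1917]
tcp_rot: [-2.858, 1.568, -3.083]
ft_force: [0.7, -0.4, -0.4]
width: 0.0084
```

>>> {"name": "move_arm", "arguments": {
  "targets": [0, -0.69, 0.11, 0.48, 0, 0, 0, 0, -0.69, 0.14, 0.48, 0, 0, 0, 0, -0.68, 0.18, 0.48, 0, 0, 0, 0, -0.67, 0.21, 0.48, 0, 0, 0, 0, -0.66, 0.25, 0.48, 0, 0, 0, 0, -0.65, 0.28, 0.48, 0, 0, 0, 0, -0.63, 0.31, 0.48, 0, 0, 0, 0, -0.61, 0.35, 0.47, 0, 0, 0]
}}

```text
time_s: 8.25
ee_pos: [0.5994, -0.217, 0.1918]
tcp_rot: [-2.47, 1.568, -3.096]
ft_force: [-0.8, 1.0, -0.6]
width: 0.0088
```

```bash
python3 - <<'E'
from tip import *
im,d,W,Q=tips(); s=env.get_state(); print(s["ft_force"])
r=nets.masks_of("tray_in","wrist"); 
for c in r[:2]: print(c["p"],c["rect"])
k=(W[...,2]>.018)&(W[...,2]<.032)&(abs(W[...,0]-.6)<.1)&(abs(W[...,1]+.2155)<.1); a=W[k][:,:2].astype(np.float32)*1000
print("tray rim",len(a),cv2.minAreaRect(a))
k=(Q[...,0]<.02)&(Q[...,0]>-.03)&(np.hypot(Q[...,1],Q[...,2])<.045)&(abs(Q[...,2])>.012); print("cap disc top tool",np.nanpercentile(Q[k],[2,50,98],axis=0))
p,R=pose(); plan([((.6007,-.2155,.03),54.2,8)],p,R,claw=0)
E
```

```text
p [ 0.5994 -0.217   0.1918] yaw 54.11 width 0.0084 tip x (tool) [-0.08021279 -0.01805431 -0.01225643] t 8.3
[-2.14563046 -3.21627151 -0.48921085]
0.82 [222.5, 72.8, 415.2, 228.4]
tray rim 2627 ((599.0582885742188, -214.4248046875), (150.47128295898438, 149.6123809814453), 79.4192886352539)
cap disc top tool [[-0.02692785 -0.02837812 -0.03307259]
 [-0.01329391 -0.000564   -0.02162563]
 [-0.00955137  0.02748267  0.01610936]]
0.5,0.01,0,-0.01,0,0,0, 0.5,0.01,0,0,0,0,0, 0.51,0.01,0,-0.01,0,0,0, 0.5,0.02,0,0,0,0.01,0, 0.51,0.01,0,-0.01,-0.01,0,0, 0.5,0.01,0,0,0,0.01,0, 0.51,0.02,-0.01,-0.01,-0.01,0,0, 0.5,0.01,0,0,0,0.01,0,
| rows 8 end [ 0.6007 -0.2157  0.0302]
```

>>> {"name": "move_arm", "arguments": {
  "targets": [0.6, 0.02, 0, 0, 0, 0, 0, 0.7, 0.02, 0, 0, 0, 0, 0, 0.7, 0, 0, 0, 0, 0, 0, 0.7, 0, 0, 0, 0, 0, 0, 0.6, 0, 0, 0, 0, 0, 0, 0.4, 0, 0, 0, 0, 0, 0, 0.2, 0, 0, 0, 0, 0, 0, 0.1, 0, 0, 0, 0, 0, 0]
}}

```text
time_s: 9.15
ee_pos: [0.6001, -0.2143, 0.0315]
tcp_rot: [-2.504, 1.567, -3.128]
ft_force: [-0.2, -0.8, -0.2]
width: 0.0081
```

```bash
python3 - <<'E'
from h import *
s=env.get_state(); print(s["ee_pos"],s["ft_force"],s["torque"],s["joint_pos"])
E
```

```text
[ 0.6000913  -0.21427871  0.03147978] [-0.16921795 -0.8070393  -0.22867091] [ 0.0234675  -0.03015807 -0.01470399] [-0.54688926  0.26927234 -0.06005482  1.24428395 -0.00176609  0.07704219]
```

>>> {"name": "move_arm", "arguments": {
  "targets": [0.15, 0, 0, 0, 0, 0, 0, 0.15, 0, 0, 0, 0, 0, 0, 0.1, 0, 0, 0, 0, 0, 0, 0.08, 0, 0, 0, 0, 0, 0, 0.04, 0, 0, 0, 0, 0, 0, 0.03, 0, 0, 0, 0, 0, 0, 0.02, 0, 0, 0, 0, 0, 0, 0, 0, 0, 0, 0, 0, 0]
}}

```text
time_s: 9.95
ee_pos: [0.6, -0.2146, 0.0089]
tcp_rot: [-2.435, 1.568, -3.059]
ft_force: [-0.9, -0.3, -0.2]
width: 0.0084
```

>>> {"name": "move_arm", "arguments": {
  "targets": [0.02, 0, 0, 0, 0, 0, 0, 0.02, 0, 0, 0, 0, 0, 0, 0.01, 0, 0, 0, 0, 0, 0, 0, 0, 0, 0, 0, 0, 0, 0, 0, 0, 0, 0, 0, 0, 0, 0, 0, 0, 0, 0, 0, 0, 0, 0, 0, 0, 0, 0, 0, 0, 0, 0, 0, 0, 0]
}}

```text
time_s: 10.75
ee_pos: [0.6, -0.2145, 0.0069]
tcp_rot: [-2.43, 1.568, -3.054]
ft_force: [-0.2, 0.3, -0.1]
width: 0.0082
```

>>> {"name": "move_arm", "arguments": {
  "targets": [0.02, 0, 0, 0, 0, 0, 0, 0.01, 0, 0, 0, 0, 0, 0, 0.01, 0, 0, 0, 0, 0, 0, 0, 0, 0, 0, 0, 0, 0, 0, 0, 0, 0, 0, 0, 0, 0, 0, 0, 0, 0, 0, 0, 0, 0, 0, 0, 0, 0, 0, 0, 0, 0, 0, 0, 0, 0]
}}

```text
time_s: 11.55
ee_pos: [0.6, -0.2146, 0.0068]
tcp_rot: [-2.333, 1.568, -2.957]
ft_force: [-6.3, 3.2, 13.0]
width: 0.0085
```

The cap touched the floor at 13 N. I'll ease off about 1 mm and open.

>>> {"name": "move_arm", "arguments": {
  "targets": [-0.03, 0, 0, 0, 0, 0, 0, 0, 0, 0, 0, 0, 0, 0, 0, 0, 0, 0, 0, 0, 0.35, 0, 0, 0, 0, 0, 0, 0.35, 0, 0, 0, 0, 0, 0, 0.35, 0, 0, 0, 0, 0, 0, 0.35, -0.2, 0, 0, 0, 0, 0, 0.35, -0.5, 0, 0, 0, 0, 0, 0.35]
}}

```text
time_s: 12.35
ee_pos: [0.5988, -0.2138, 0.0332]
tcp_rot: [-2.769, 1.565, 2.89]
ft_force: [-0.1, 0.1, 0.9]
width: 0.0294
```

>>> {"name": "move_arm", "arguments": {
  "targets": [-0.7, 0, 0, 0, 0, 0, 0.35, -0.8, 0, 0, 0, 0, 0, 0.35, -0.9, 0, 0, 0, 0, 0, 0.5, -0.9, 0, 0, 0, 0, 0, 0.7, -0.4, 0, 0, 0, 0, 0, 1, 0, 0, 0, 0, 0, 0, 1, 0, 0, 0, 0, 0, 0, 1, 0, 0, 0, 0, 0, 0, 1]
}}

```text
time_s: 13.15
ee_pos: [0.5997, -0.214, 0.1803]
tcp_rot: [-2.748, 1.565, 2.911]
ft_force: [0.5, -0.7, 0.1]
width: 0.0852
```

```bash
python3 - <<'E'
from tip import *
im,d,W,Q=tips(); cv2.imwrite("pics/w4.png",im); print(env.get_state()["joint_pos"])
k=(np.hypot(W[...,0]-.6,W[...,1]+.2155)<.055)
for lo,hi in ((.014,.023),(.031,.045)):
    a=W[k&(W[...,2]>lo)&(W[...,2]<hi)]; print(lo,len(a),np.median(a[:,2]),a[:,2].std(),cv2.minAreaRect(a[:,:2].astype(np.float32)*1000))
p,R=pose(); 
c=(.5523,.2160); a0=np.degrees(np.arctan2(p[1],p[0])); r0=np.hypot(p[0],p[1]); a1=np.degrees(np.arctan2(c[1],c[0])); r1=np.hypot(*c); y0=yaw(R)
w=[]
for i in range(1,3):
    f=i/2; a=np.radians(a0+f*(a1-a0)); r=r0+f*(r1-r0); w.append(((r*np.cos(a),r*np.sin(a),.17),y0+f*(140-y0),8))
plan(w,p,R)
E
```

```text
p [ 0.5997 -0.214   0.1803] yaw 54.23 width 0.0854 tip x (tool) [-0.07141909 -0.03238854 -0.02811612] t 13.2
[-0.54680248  0.22072251  0.15630503  1.51194728 -0.00181401  0.07749618]
0.014 3000 0.019936272619619555 0.0008112665368417191 ((599.7906494140625, -215.15805053710938), (66.84541320800781, 67.09736633300781), 77.15950775146484)
0.031 459 0.03792158795253431 0.0010901496898467315 ((599.6431274414062, -214.92166137695312), (8.734786987304688, 43.696529388427734), 54.074432373046875)
0.03,0.59,-0.37,-0.89,-0.01,0,1, 0.03,0.63,-0.31,-0.89,-0.01,0,1, 0.03,0.65,-0.25,-0.89,-0.01,0,1, 0.03,0.67,-0.19,-0.9,-0.01,0,1, 0.03,0.69,-0.13,-0.89,0,0,1, 0.04,0.7,-0.06,-0.9,-0.01,0,1, 0.03,0.7,0,-0.89,0,0,1, 0.04,0.69,0.07,-0.9,-0.01,0,1,
0,0.67,-0.11,-0.89,0,0,1, 0,0.67,-0.05,-0.89,0,0,1, 0,0.68,0.01,-0.89,0,0,1, 0,0.67,0.07,-0.89,0,0,1, 0,0.66,0.14,-0.9,0,0,1, 0,0.65,0.2,-0.89,0,0,1, 0,0.62,0.25,-0.9,0,0,1, 0,0.6,0.32,-0.89,0,0,1,
| rows 16 end [0.5524 0.2161 0.1699]
```

View pics/w4.png

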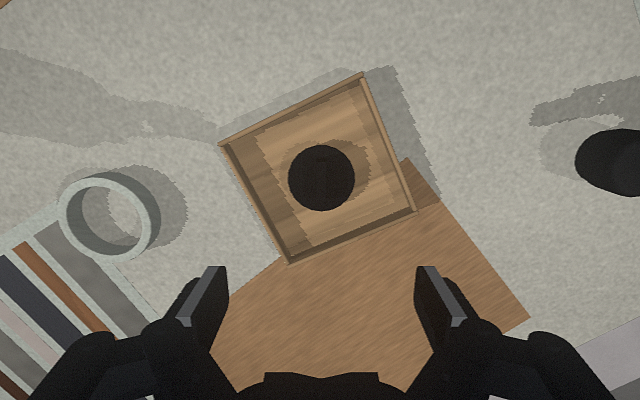

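Cap sits flat and handle up at pixel (321,178) in the tray: disc top 19.9 mm, handle top 37.9 mm. Back to the camera, pre-turned counter-clockwise for a long clockwise stroke.

>>> {"name": "move_arm", "arguments": {
  "targets": [0.03, 0.59, -0.37, -0.89, 0, 0, 1, 0.03, 0.63, -0.31, -0.89, 0, 0, 1, 0.03, 0.65, -0.25, -0.89, 0, 0, 1, 0.03, 0.67, -0.19, -0.9, 0, 0, 1, 0.03, 0.69, -0.13, -0.89, 0, 0, 1, 0.04, 0.7, -0.06, -0.9, 0, 0, 1, 0.03, 0.7, 0, -0.89, 0, 0, 1, 0.04, 0.69, 0.07, -0.9, 0, 0, 1]
}}

```text
time_s: 14.0
ee_pos: [0.615, 0.0099, 0.1705]
tcp_rot: [2.969, 1.566, 3.098]
ft_force: [-0.0, 0.2, -0.2]
width: 0.0852
```

>>> {"name": "move_arm", "arguments": {
  "targets": [0, 0.67, -0.11, -0.89, 0, 0, 1, 0, 0.67, -0.05, -0.89, 0, 0, 1, 0, 0.68, 0.01, -0.89, 0, 0, 1, 0, 0.67, 0.07, -0.89, 0, 0, 1, 0, 0.66, 0.14, -0.9, 0, 0, 1, 0, 0.65, 0.2, -0.89, 0, 0, 1, 0, 0.62, 0.25, -0.9, 0, 0, 1, 0, 0.6, 0.32, -0.89, 0, 0, 1]
}}

```text
time_s: 14.8
ee_pos: [0.5521, 0.2165, 0.1707]
tcp_rot: [2.367, 1.566, -3.04]
ft_force: [0.6, -0.3, 1.2]
width: 0.0856
```

```bash
cat > lens.py <<'E'
from tip import *
from scipy.optimize import least_squares
def fit(a,r):
    f=lambda c:np.hypot(a[:,0]-c[0],a[:,1]-c[1])-r
    return least_squares(f,a[:,:2].mean(0),loss="soft_l1",f_scale=.001).x
def lens(W,Q,d):
    c=np.array([.5523,.216]); k=(np.hypot(W[...,0]-c[0],W[...,1]-c[1])<.045)&(d>.12)&(Q[...,0]>-.028)
    a=W[k&(W[...,2]>.094)&(W[...,2]<.106)]; print("front",len(a),np.nanmedian(a[:,2]) if len(a) else "",cv2.minEnclosingCircle(a[:,:2].astype(np.float32)*1000) if len(a) else "")
    b=W[k&(W[...,2]>.081)&(W[...,2]<.096)&(np.hypot(W[...,0]-c[0],W[...,1]-c[1])<.03)]; print("barrel side",len(b),fit(b,.025) if len(b)>20 else "")
    e=W[k&(W[...,2]>.067)&(W[...,2]<.0745)&(np.hypot(W[...,0]-c[0],W[...,1]-c[1])>.027)&(np.hypot(W[...,0]-c[0],W[...,1]-c[1])<.035)]; print("ring side",len(e),fit(e,.031) if len(e)>20 else "")
    for lo,hi,n in ((.074,.08,"ringtop"),(.06,.067,"collartop")):
        g=W[k&(W[...,2]>lo)&(W[...,2]<hi)]; print(n,len(g),np.nanmedian(g[:,2]) if len(g) else "", cv2.minEnclosingCircle(g[:,:2].astype(np.float32)*1000) if len(g) else "")
E
python3 - <<'E'
from lens import *
im,d,W,Q=tips(); cv2.imwrite("pics/w5.png",im); lens(W,Q,d)
s=env.get_state(); print(s["joint_pos"],s["ft_force"],s["torque"])
E
```

```text
p [0.5521 0.2165 0.1707] yaw 140.19 width 0.0855 tip x (tool) [-0.06476962  0.1176981   0.12071606] t 14.85
front 3414 0.10103690034975193 ((552.493408203125, 216.13238525390625), 25.21851348876953)
barrel side 265 [0.55259967 0.21640828]
ring side 131 [0.55242862 0.21619178]
ringtop 1074 0.07723952106518292 ((552.4462890625, 216.1344757080078), 31.542156219482422)
collartop 1117 0.06486920118223588 ((552.3468627929688, 216.05162048339844), 36.87431335449219)
[ 0.15854639  0.08534831 -0.00899923  1.48190641  0.00192202 -0.72544192] [-2.0770062   3.23641645 -0.40731606] [0.23965407 0.07911718 0.01041476]
```

View pics/w5.png

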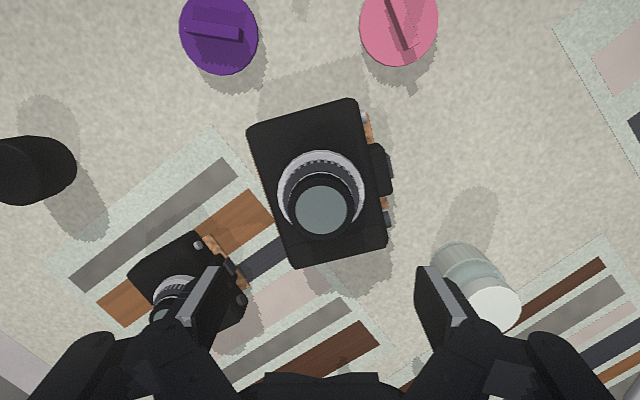

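Lens axis at (.5524,.2161) agrees across front rim, ring and collar (pixel 322,210). Next I measure the tip profile along the pad width, to settle where the tips really are.

```bash
cat > prof.py <<'E'
from lens import *
def prof(Q,d,h):
    for s in (1,-1):
        o=[]
        for zc in np.arange(-.012,.0121,.003):
            k=(abs(Q[...,2]-zc)<.0015)&(s*Q[...,1]>h-.006)&(s*Q[...,1]<h+.010)&(Q[...,0]<.0)&(d<.2)
            q=np.sort(Q[k][:,0]); o.append((round(zc*1e3),len(q),np.round(q[-4:]*1e3,1).tolist() if len(q) else None))
        print(s,o)
E
python3 - <<'E'
from prof import *
im,d,W,Q=tips(); prof(Q,d,.0427)
v=np.arange(255,320,5)
for c in (205,212,218,222,225,227,229): print(c,[tuple(np.round(Q[r,c]*1e3).astype(int)) for r in range(262,312,8)])
E
```

```text
p [0.5508 0.2199 0.1708] yaw 140.65 width 0.0854 tip x (tool) [-0.06495676  0.11713835  0.12670838] t 14.9
1 [(-12, 2584, [-30.4, -30.1, -30.1, -30.0]), (-9, 496, [-28.9, -28.6, -28.0, -26.7]), (-6, 449, [-27.5, -26.8, -26.7, -26.2]), (-3, 316, [-28.0, -27.9, -27.5, -27.0]), (0, 304, [-27.7, -27.5, -27.3, -26.5]), (3, 260, [-28.0, -27.9, -27.7, -27.4]), (6, 261, [-27.7, -27.2, -27.1, -26.8]), (9, 181, [-28.1, -27.6, -26.9, -26.3]), (12, 16, [-33.6, -31.5, -31.1, -28.9])]
-1 [(-12, 2563, [-30.4, -30.4, -30.2, -29.9]), (-9, 469, [-28.7, -28.2, -27.8, -26.7]), (-6, 364, [-28.3, -27.1, -26.6, -26.6]), (-3, 292, [-27.5, -27.4, -27.4, -26.7]), (0, 278, [-27.6, -27.3, -27.1, -26.6]), (3, 240, [-28.0, -28.0, -27.7, -27.3]), (6, 249, [-27.3, -27.1, -26.6, -26.5]), (9, 172, [-28.8, -28.7, -28.6, -27.0]), (12, 19, [-35.2, -35.1, -31.6, -31.5])]
205 [(np.int64(134), np.int64(-116), np.int64(80)), (np.int64(-35), np.int64(-49), np.int64(-12)), (np.int64(-41), np.int64(-47), np.int64(-12)), (np.int64(-46), np.int64(-46), np.int64(-11)), (np.int64(-51), np.int64(-44), np.int64(-11)), (np.int64(-54)
[... 1347 characters left out ...]
int64(-34), np.int64(-43), np.int64(9))]
227 [(np.int64(151), np.int64(-100), np.int64(89)), (np.int64(143), np.int64(-98), np.int64(94)), (np.int64(139), np.int64(-98), np.int64(101)), (np.int64(-27), np.int64(-43), np.int64(1)), (np.int64(-29), np.int64(-43), np.int64(4)), (np.int64(-30), np.int64(-43), np.int64(8)), (np.int64(126), np.int64(-97), np.int64(131))]
229 [(np.int64(155), np.int64(-99), np.int64(92)), (np.int64(145), np.int64(-97), np.int64(96)), (np.int64(141), np.int64(-96), np.int64(102)), (np.int64(151), np.int64(-100), np.int64(119)), (np.int64(140), np.int64(-98), np.int64(122)), (np.int64(132), np.int64(-96), np.int64(125)), (np.int64(127), np.int64(-95), np.int64(132))]
```

>>> {"name": "move_arm", "arguments": {
  "targets": [0, 0, 0, 0, 0, 0, 0.74, 0, 0, 0, 0, 0, 0, 0.74, 0, 0, 0, 0, 0, 0, 0.74, 0, 0, 0, 0, 0, 0, 0.74, 0, 0, 0, 0, 0, 0, 0.74, 0, 0, 0, 0, 0, 0, 0.74, 0, 0, 0, 0, 0, 0, 0.74, 0, 0, 0, 0, 0, 0, 0.74]
}}

```text
time_s: 15.7
ee_pos: [0.5532, 0.2156, 0.1722]
tcp_rot: [2.328, 1.568, -3.083]
ft_force: [-0.5, -0.1, 0.4]
width: 0.0632
```

```bash
python3 - <<'E'
from prof import *
im,d,W,Q=tips(); prof(Q,d,env.get_state()["width"]/2)
p,R=pose(); print(p,yaw(R),R.as_matrix()[:,0])
t=p+R.apply([-.02,0,0]); print("err to axis",np.array([.5524,.2161])-t[:2], "in tool", R.inv().apply([.5524-t[0],.2161-t[1],0]))
E
```

```text
p [0.5532 0.2156 0.1722] yaw 139.97 width 0.0633 tip x (tool) [-0.05606485  0.10697948  0.11855878] t 15.75
1 [(-12, 2065, [-23.4, -23.2, -23.1, -23.1]), (-9, 312, [-21.9, -21.8, -21.8, -19.5]), (-6, 365, [-21.1, -21.1, -21.0, -20.4]), (-3, 199, [-20.2, -20.2, -19.8, -18.7]), (0, 179, [-21.4, -21.0, -20.8, -20.7]), (3, 175, [-20.9, -20.4, -20.3, -19.3]), (6, 142, [-20.5, -20.1, -19.8, -19.6]), (9, 125, [-22.0, -21.7, -21.4, -21.0]), (12, 16, [-31.4, -26.6, -24.0, -23.3])]
-1 [(-12, 1995, [-23.0, -22.9, -22.8, -22.7]), (-9, 293, [-22.3, -22.0, -21.6, -20.1]), (-6, 299, [-20.6, -20.4, -20.4, -19.2]), (-3, 201, [-20.6, -20.4, -20.3, -19.4]), (0, 187, [-20.6, -20.4, -20.3, -19.7]), (3, 159, [-21.8, -21.2, -21.2, -20.5]), (6, 149, [-20.2, -19.1, -18.9, -18.7]), (9, 123, [-20.7, -20.3, -20.2, -20.1]), (12, 16, [-33.4, -31.2, -28.0, -26.4])]
[0.55322509 0.21562715 0.1721543 ] 139.96643110947338 [-3.12553487e-03 -1.94671652e-04 -9.99995097e-01]
err to axis [-0.0008876   0.00046896] in tool [ 2.68294553e-06  9.81257173e-04 -2.11869227e-04]
```

>>> {"name": "move_arm", "arguments": {
  "targets": [0.4, 0.02, 0, 0, 0, 0, 0.86, 0.5, 0, 0, 0, 0, 0, 0.86, 0.5, 0, 0, 0, 0, 0, 0.86, 0.5, 0, 0, 0, 0, 0, 0.86, 0.45, 0, 0, 0, 0, 0, 0.86, 0.35, 0, 0, 0, 0, 0, 0.86, 0, 0, 0, 0, 0, 0, 0.86, 0, 0, 0, 0, 0, 0, 0.86]
}}

```text
time_s: 16.55
ee_pos: [0.5521, 0.2161, 0.0641]
tcp_rot: [2.34, 1.567, -3.071]
ft_force: [-0.9, 0.1, 0.8]
width: 0.0738
```

```bash
python3 - <<'E'
from prof import *
im,d,W,Q=tips(); cv2.imwrite("pics/w6.png",im); prof(Q,d,env.get_state()["width"]/2); lens(W,Q,d)
for i in range(3):
    p,R=pose(); print(p,yaw(R),R.as_matrix()[:2,0], "err in tool", R.inv().apply([.5524-p[0],.2161-p[1],0])); read_camera("top")
s=env.get_state(); print(s["ft_force"],s["torque"])
E
```

```text
p [0.5521 0.2161 0.0641] yaw 139.97 width 0.0734 tip x (tool) [-0.05943864  0.01136329  0.01299946] t 16.6
1 [(-12, 2328, [-0.4, -0.3, -0.2, -0.1]), (-9, 428, [-0.1, -0.1, -0.0, -0.0]), (-6, 420, [-0.2, -0.2, -0.2, -0.1]), (-3, 287, [-0.2, -0.2, -0.1, -0.1]), (0, 265, [-0.2, -0.2, -0.2, -0.0]), (3, 228, [-0.3, -0.3, -0.3, -0.0]), (6, 210, [-0.4, -0.4, -0.4, -0.4]), (9, 184, [-0.5, -0.3, -0.2, -0.1]), (12, 23, [-0.7, -0.6, -0.3, -0.1])]
-1 [(-12, 2259, [-0.2, -0.2, -0.2, -0.1]), (-9, 418, [-0.2, -0.2, -0.2, -0.1]), (-6, 379, [-0.3, -0.2, -0.2, -0.2]), (-3, 268, [-0.3, -0.2, -0.2, -0.1]), (0, 250, [-0.4, -0.3, -0.2, -0.1]), (3, 220, [-0.2, -0.2, -0.1, -0.1]), (6, 207, [-0.6, -0.5, -0.4, -0.3]), (9, 168, [-0.5, -0.4, -0.3, -0.1]), (12, 32, [-0.5, -0.4, -0.1, -0.0])]
front 0  
barrel side 923 [0.55246265 0.21650459]
ring side 530 [0.5523448  0.21626602]
ringtop 2801 0.07731041884515924 ((552.2102661132812, 216.26918029785156), 31.698339462280273)
collartop 2641 0.06482052854560705 ((552.1168823242188, 215.95936584472656), 36.9508056640625)
[0.55270359 0.21620977 0.06483794] 139.9675637140418 [-2.16063586e-03 -6.23697237e-05] err in tool [ 6.62803401e-07  1.61848823e-04 -2.79327487e-04]
[0.55298681 0.21625627 0.06521001] 139.97084711874308 [-1.52264809e-03  4.81453455e-05] err in tool [ 8.85976042e-07  3.48818115e-04 -4.97078810e-04]
[0.55307898 0.21626262 0.06532512] 139.97087751625656 [-1.29611122e-03  5.57484068e-05] err in tool [ 8.70966965e-07  4.15313043e-04 -5.61224034e-04]
[-0.39901     0.53156359  0.31521764] [ 0.02710536 -0.01878713  0.03878545]
```

View pics/w6.png

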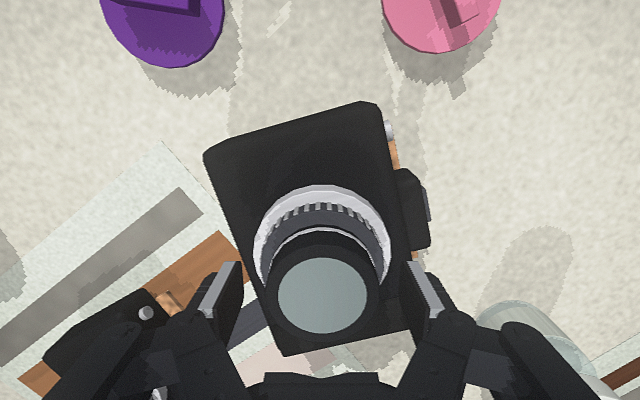

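The view shows the pads straddling the lens symmetrically, with tips near (240,265) and (410,265), lens at (322,295) and ring and collar visible above it. Going down to ring height.

>>> {"name": "move_arm", "arguments": {
  "targets": [0.12, 0.01, -0.01, 0, 0, 0, 0.86, 0.12, 0, 0, 0, 0, 0, 0.86, 0.1, 0, 0, 0, 0, 0, 0.86, 0.08, 0, 0, 0, 0, 0, 0.86, 0, 0, 0, 0, 0, 0, 0.86, 0, 0, 0, 0, 0, 0, 0.86, 0, 0, 0, 0, 0, 0, 0.86, 0, 0, 0, 0, 0, 0, 0.86]
}}

```text
time_s: 17.55
ee_pos: [0.5518, 0.2161, 0.0476]
tcp_rot: [2.329, 1.568, -3.082]
ft_force: [-0.0, -0.4, 0.2]
width: 0.0737
```

```bash
sed -i 's/(Q\[...,0\]<.0)&(d<.2)/(Q[...,0]<-.012)\&(d<.2)/' prof.py; python3 - <<'E'
from prof import *
im,d,W,Q=tips(); prof(Q,d,env.get_state()["width"]/2)
for n,c in (("L",-1),("R",1)):
    h=env.get_state()["width"]/2; k=(abs(c*Q[...,1]-h)<.002)&(abs(Q[...,2])<.009)&(d<.2); print(n,"pad face world z lowest",np.sort(W[k][:,2])[[0,2,5,10,20]])
p,R=pose(); print(p, "err in tool", R.inv().apply([.5524-p[0],.2161-p[1],0]),R.as_matrix()[:2,0]); s=env.get_state(); print(s["ft_force"],s["torque"])
E
```

```text
p [0.5518 0.2161 0.0476] yaw 139.97 width 0.0734 tip x (tool) [-0.05879638 -0.00513551 -0.00388102] t 17.6
1 [(-12, 2312, [-16.4, -16.2, -15.9, -15.9]), (-9, 439, [-16.4, -16.2, -16.2, -15.8]), (-6, 450, [-16.2, -16.2, -16.1, -15.9]), (-3, 296, [-16.6, -16.5, -16.3, -15.9]), (0, 271, [-16.6, -16.5, -16.3, -16.0]), (3, 234, [-16.7, -16.6, -16.4, -16.3]), (6, 216, [-16.9, -16.7, -16.6, -16.5]), (9, 178, [-16.9, -16.8, -16.7, -16.3]), (12, 22, [-17.6, -17.6, -17.3, -17.0])]
-1 [(-12, 2276, [-16.6, -16.3, -16.0, -15.8]), (-9, 438, [-16.6, -16.6, -16.3, -16.0]), (-6, 368, [-16.4, -16.2, -16.2, -16.1]), (-3, 295, [-16.7, -16.5, -16.5, -16.4]), (0, 270, [-16.8, -16.7, -16.5, -16.4]), (3, 204, [-16.5, -16.4, -16.3, -16.1]), (6, 217, [-16.4, -16.4, -16.4, -16.2]), (9, 169, [-17.1, -17.1, -16.9, -16.7]), (12, 29, [-17.1, -16.9, -16.4, -16.3])]
L pad face world z lowest [0.05197567 0.05253951 0.05280243 0.05320384 0.06355737]
R pad face world z lowest [0.05201017 0.0522407  0.05247256 0.05264593 0.05321163]
[0.55184408 0.21607781 0.04757936] err in tool [-1.52997866e-06 -4.11396664e-04  3.74558579e-04] [-0.00274558 -0.0001643 ]
[ 0.55286998 -0.01277124  0.30268572] [-0.01213776  0.01277907 -0.02515421]
```

>>> {"name": "move_arm", "arguments": {
  "targets": [-0.02, 0, 0, 0, 0, 0, 0.86, 0, 0, 0, 0, 0, 0, 0.86, 0, 0, 0, 0, 0, 0, 0.76, 0, 0, 0, 0, 0, 0, 0.76, 0, 0, 0, 0, 0, 0, 0.76, 0, 0, 0, 0, 0, 0, 0.76, 0, 0, 0, 0, 0, 0, 0.76, 0, 0, 0, 0, 0, 0, 0.76]
}}

```text
time_s: 18.4
ee_pos: [0.5517, 0.2161, 0.0481]
tcp_rot: [2.336, 1.568, -3.076]
ft_force: [-0.4, 0.4, -0.4]
width: 0.0646
```

```bash
python3 - <<'E'
from prof import *
im,d,W,Q=tips(); h=env.get_state()["width"]/2
cv2.imwrite("pics/w7.png",cv2.resize(im[190:350,200:440],None,fx=3.3,fy=3.3,interpolation=cv2.INTER_CUBIC))
for n,c in (("L",-1),("R",1)):
    k=(abs(c*Q[...,1]-h)<.0015)&(abs(Q[...,2])<.010)&(d<.2)&(W[...,2]<.09); z=np.sort(W[k][:,2]); print(n,len(z),np.histogram(z,bins=np.arange(.050,.090,.002))[0])
p,R=pose(); print(p, "err in tool", R.inv().apply([.5524-p[0],.2161-p[1],0]),R.as_matrix()[:2,0],"w",2*h); s=env.get_state(); print(s["ft_force"],s["torque"])
E
```

```text
p [0.5517 0.2161 0.0481] yaw 139.97 width 0.065 tip x (tool) [-0.05470609 -0.01621608 -0.00424742] t 18.45
L 560 [ 0  0  0  0  0  0  3 65  5 17 30 43 53 41 47 55 42 52 56]
R 509 [ 0  0  0  0  0  0  2 54  0 14 19 39 42 45 42 50 45 54 49]
[0.55167791 0.21607921 0.04814239] err in tool [-2.24272620e-06 -5.39550623e-04  4.80341369e-04] [-0.00309929 -0.00022882] w 0.06502965040730647
[0.8850136  0.20305434 0.50751678] [ 0.00347738  0.01580061 -0.00312945]
```

View pics/w7.png

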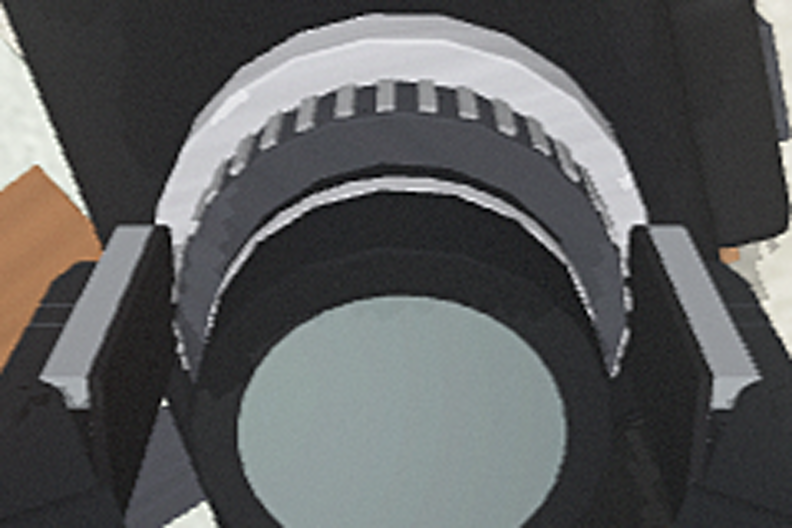

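The pads sit either side of the knurled ring, with measured tips about 68.5 mm high. That is above the collar (about 64.8 mm in the same camera's readings) and below the ring top (77.2 mm). Closing on the ring.

>>> {"name": "move_arm", "arguments": {
  "targets": [0, -0.01, 0.01, 0, 0, 0, 0.76, 0, 0, 0, 0, 0, 0, 0.5, 0, 0, 0, 0, 0, 0, 0.5, 0, 0, 0, 0, 0, 0, 0.5, 0, 0, 0, 0, 0, 0, 0.5, 0, 0, 0, 0, 0, 0, 0.5, 0, 0, 0, 0, 0, 0, 0.5, 0, 0, 0, 0, 0, 0, 0.5]
}}

```text
time_s: 19.25
ee_pos: [0.5521, 0.2165, 0.0489]
tcp_rot: [2.192, 1.568, 3.065]
ft_force: [-4.0, 1.2, 6.1]
width: 0.0597
```

```bash
cat > st.py <<'E'
from h import *
s=env.get_state(); p,R=pose(); y=yaw(R); F=s["ft_force"]; M=s["torque"]
print("t",round(s["time_s"],2),"p",np.round(p,4),"yaw",round(y,2),"w",round(s["width"],4),"F",np.round(F,1),"M",np.round(M,3),"j6",round(s["joint_pos"][5],4),"tq6",round(s["joint_torque"][5],3))
E
python3 st.py; python3 - <<'E'
from prof import *
im,d,W,Q=tips(); h=.031
for n,c in (("L",-1),("R",1)):
    k=(abs(c*Q[...,1]-h)<.0015)&(abs(Q[...,2])<.010)&(d<.2)&(W[...,2]<.09); z=W[k][:,2]; print(n,len(z),np.histogram(z,bins=np.arange(.050,.090,.002))[0])
E
python3 st.py
```

```text
t 19.25 p [0.5521 0.2165 0.0489] yaw 139.99 w 0.0597 F [-4.   1.2  6.1] M [0.05  0.657 0.037] j6 -0.7196 tq6 0.002
p [0.5521 0.2165 0.0489] yaw 139.99 width 0.0592 tip x (tool) [-0.05251402 -0.01582531 -0.01483978] t 19.3
L 361 [ 0  0  0  0  0  0  1 15  0  0  3  3  4 67 38 45 40 47 44]
R 39 [ 0  0  0  0  0  0  0 21  0  0  0  0  0  1  5  0  3  3  4]
t 19.3 p [0.5522 0.2164 0.0489] yaw 139.99 w 0.0592 F [-3.7  0.6  6.4] M [ 0.039  0.71  -0.016] j6 -0.7195 tq6 0.002
```

>>> {"name": "move_arm", "arguments": {
  "targets": [0, 0, 0, 0.16, 0, 0, 0.5, 0, 0, 0, 0.16, 0, 0, 0.5, 0, 0, 0, 0.16, 0, 0, 0.5, 0, 0, 0, 0.16, 0, 0, 0.5, 0, 0, 0, 0.16, 0, 0, 0.5, 0, 0, 0, 0.16, 0, 0, 0.5, 0, 0, 0, 0, 0, 0, 0.5, 0, 0, 0, 0, 0, 0, 0.5]
}}

```text
time_s: 20.1
ee_pos: [0.5521, 0.2165, 0.0489]
tcp_rot: [2.3, 1.568, 3.072]
ft_force: [-4.0, 1.4, 6.5]
width: 0.0594
```

```bash
python3 st.py
```

```text
t 20.1 p [0.5521 0.2165 0.0489] yaw 134.23 w 0.0594 F [-4.   1.4  6.5] M [0.066 0.707 0.035] j6 -0.619 tq6 0.068
```

Joint-6 torque reads 0.068 N m, matching the free-turning torque, so I'll use it as the clean torque gauge.

>>> {"name": "move_arm", "arguments": {
  "targets": [0, 0, 0, 0.3, 0, 0, 0.5, 0, 0, 0, 0.3, 0, 0, 0.5, 0, 0, 0, 0.3, 0, 0, 0.5, 0, 0, 0, 0.3, 0, 0, 0.5, 0, 0, 0, 0.3, 0, 0, 0.5, 0, 0, 0, 0.3, 0, 0, 0.5, 0, 0, 0, 0, 0, 0, 0.5, 0, 0, 0, 0, 0, 0, 0.5]
}}

```text
time_s: 20.9
ee_pos: [0.5521, 0.2165, 0.0489]
tcp_rot: [2.453, 1.568, 3.036]
ft_force: [-4.4, 1.2, 6.7]
width: 0.0592
```

```bash
python3 st.py
```

```text
t 20.9 p [0.5521 0.2165 0.0489] yaw 123.43 w 0.0592 F [-4.4  1.2  6.7] M [0.188 0.819 0.096] j6 -0.4305 tq6 0.075
```

>>> {"name": "move_arm", "arguments": {
  "targets": [0, 0, 0, 0.16, 0, 0, 0.5, 0, 0, 0, 0.16, 0, 0, 0.5, 0, 0, 0, 0.16, 0, 0, 0.5, 0, 0, 0, 0.16, 0, 0, 0.5, 0, 0, 0, 0.16, 0, 0, 0.5, 0, 0, 0, 0.16, 0, 0, 0.5, 0, 0, 0, 0, 0, 0, 0.5, 0, 0, 0, 0, 0, 0, 0.5]
}}

```text
time_s: 21.7
ee_pos: [0.552, 0.2165, 0.0489]
tcp_rot: [2.526, 1.568, 3.009]
ft_force: [-5.8, 0.4, 6.9]
width: 0.0595
```

```bash
python3 st.py
```

```text
t 21.7 p [0.552  0.2165 0.0489] yaw 117.67 w 0.0595 F [-5.8  0.4  6.9] M [0.144 0.874 0.017] j6 -0.3301 tq6 0.068
```

22° turned, still free. Continuing 5.76° at a time.

>>> {"name": "move_arm", "arguments": {
  "targets": [0, 0, 0, 0.16, 0, 0, 0.5, 0, 0, 0, 0.16, 0, 0, 0.5, 0, 0, 0, 0.16, 0, 0, 0.5, 0, 0, 0, 0.16, 0, 0, 0.5, 0, 0, 0, 0.16, 0, 0, 0.5, 0, 0, 0, 0.16, 0, 0, 0.5, 0, 0, 0, 0, 0, 0, 0.5, 0, 0, 0, 0, 0, 0, 0.5]
}}

```text
time_s: 22.5
ee_pos: [0.552, 0.2166, 0.0489]
tcp_rot: [2.624, 1.568, 3.007]
ft_force: [-3.9, 0.1, 7.0]
width: 0.0595
```

```bash
python3 st.py
```

```text
t 22.5 p [0.552  0.2166 0.0489] yaw 111.92 w 0.0595 F [-3.9  0.1  7. ] M [0.164 0.813 0.031] j6 -0.2295 tq6 0.068
```

>>> {"name": "move_arm", "arguments": {
  "targets": [0, 0, 0, 0.16, 0, 0, 0.5, 0, 0, 0, 0.16, 0, 0, 0.5, 0, 0, 0, 0.16, 0, 0, 0.5, 0, 0, 0, 0.16, 0, 0, 0.5, 0, 0, 0, 0.16, 0, 0, 0.5, 0, 0, 0, 0.16, 0, 0, 0.5, 0, 0, 0, 0, 0, 0, 0.5, 0, 0, 0, 0, 0, 0, 0.5]
}}

```text
time_s: 23.3
ee_pos: [0.552, 0.2166, 0.0489]
tcp_rot: [2.707, 1.567, 2.989]
ft_force: [-4.3, 1.7, 6.9]
width: 0.0594
```

```bash
python3 st.py
```

```text
t 23.3 p [0.552  0.2166 0.0489] yaw 106.16 w 0.0594 F [-4.3  1.7  6.9] M [0.281 0.919 0.057] j6 -0.1289 tq6 0.068
```

>>> {"name": "move_arm", "arguments": {
  "targets": [0, 0, 0, 0.16, 0, 0, 0.5, 0, 0, 0, 0.16, 0, 0, 0.5, 0, 0, 0, 0.16, 0, 0, 0.5, 0, 0, 0, 0.16, 0, 0, 0.5, 0, 0, 0, 0.16, 0, 0, 0.5, 0, 0, 0, 0.16, 0, 0, 0.5, 0, 0, 0, 0, 0, 0, 0.5, 0, 0, 0, 0, 0, 0, 0.5]
}}

```text
time_s: 24.1
ee_pos: [0.552, 0.2166, 0.0489]
tcp_rot: [2.799, 1.567, 2.98]
ft_force: [-4.7, 1.4, 7.4]
width: 0.0597
```

```bash
python3 st.py
```

```text
t 24.1 p [0.552  0.2166 0.0489] yaw 100.4 w 0.0597 F [-4.7  1.4  7.4] M [0.245 0.909 0.127] j6 -0.0285 tq6 0.133
```

Seat met at about yaw 101°. Finer steps now.

>>> {"name": "move_arm", "arguments": {
  "targets": [0, 0, 0, 0.1, 0, 0, 0.5, 0, 0, 0, 0.1, 0, 0, 0.5, 0, 0, 0, 0.1, 0, 0, 0.5, 0, 0, 0, 0.1, 0, 0, 0.5, 0, 0, 0, 0.1, 0, 0, 0.5, 0, 0, 0, 0.1, 0, 0, 0.5, 0, 0, 0, 0, 0, 0, 0.5, 0, 0, 0, 0, 0, 0, 0.5]
}}

```text
time_s: 24.9
ee_pos: [0.552, 0.2167, 0.0489]
tcp_rot: [2.863, 1.567, 2.982]
ft_force: [-3.8, 1.4, 6.9]
width: 0.0594
```

```bash
python3 st.py
```

```text
t 24.9 p [0.552  0.2167 0.0489] yaw 96.83 w 0.0594 F [-3.8  1.4  6.9] M [0.268 0.939 0.409] j6 0.0339 tq6 0.416
```

>>> {"name": "move_arm", "arguments": {
  "targets": [0, 0, 0, 0.1, 0, 0, 0.5, 0, 0, 0, 0.1, 0, 0, 0.5, 0, 0, 0, 0.1, 0, 0, 0.5, 0, 0, 0, 0.1, 0, 0, 0.5, 0, 0, 0, 0, 0, 0, 0.5, 0, 0, 0, 0, 0, 0, 0.5, 0, 0, 0, 0, 0, 0, 0.5, 0, 0, 0, 0, 0, 0, 0.5]
}}

```text
time_s: 25.7
ee_pos: [0.552, 0.2167, 0.0489]
tcp_rot: [2.899, 1.567, 2.976]
ft_force: [-3.9, 1.2, 7.0]
width: 0.0593
```

```bash
python3 st.py
```

```text
t 25.7 p [0.552  0.2167 0.0489] yaw 94.44 w 0.0593 F [-3.9  1.2  7. ] M [0.259 0.894 0.516] j6 0.0756 tq6 0.515
```

>>> {"name": "move_arm", "arguments": {
  "targets": [0, 0, 0, 0.1, 0, 0, 0.5, 0, 0, 0, 0.1, 0, 0, 0.5, 0, 0, 0, 0.1, 0, 0, 0.5, 0, 0, 0, 0.1, 0, 0, 0.5, 0, 0, 0, 0.06, 0, 0, 0.5, 0, 0, 0, 0, 0, 0, 0.5, 0, 0, 0, 0, 0, 0, 0.5, 0, 0, 0, 0, 0, 0, 0.5]
}}

```text
time_s: 26.5
ee_pos: [0.552, 0.2167, 0.0489]
tcp_rot: [2.94, 1.568, 2.97]
ft_force: [-5.0, 2.0, 6.8]
width: 0.0595
```

```bash
python3 st.py
```

```text
t 26.5 p [0.552  0.2167 0.0489] yaw 91.69 w 0.0595 F [-5.   2.   6.8] M [0.273 0.869 0.65 ] j6 0.1237 tq6 0.626
```

Torque is 0.63–0.65 N m on both gauges with the seat yielding, which is snug. Letting go and rising straight up.

>>> {"name": "move_arm", "arguments": {
  "targets": [0, 0, 0, 0, 0, 0, 0.88, 0, 0, 0, 0, 0, 0, 0.88, 0, 0, 0, 0, 0, 0, 0.88, 0, 0, 0, 0, 0, 0, 0.88, 0, 0, 0, 0, 0, 0, 0.88, -0.2, 0, 0, 0, 0, 0, 0.88, -0.3, 0, 0, 0, 0, 0, 0.88, -0.4, 0, 0, 0, 0, 0, 0.88]
}}

```text
time_s: 27.3
ee_pos: [0.5522, 0.2161, 0.0852]
tcp_rot: [-3.097, 1.567, -3.069]
ft_force: [0.3, 0.3, 0.7]
width: 0.0753
```

>>> {"name": "move_arm", "arguments": {
  "targets": [-0.5, 0, 0, 0, 0, 0, 0.88, -0.6, 0, 0, 0, 0, 0, 0.88, -0.7, 0, 0, 0, 0, 0, 0.88, -0.8, 0, 0, 0, 0, 0, 0.88, -0.6, 0, 0, 0, 0, 0, 0.88, 0, 0, 0, 0, 0, 0, 0.88, 0, 0, 0, 0, 0, 0, 0.88, 0, 0, 0, 0, 0, 0, 0.88]
}}

```text
time_s: 28.1
ee_pos: [0.5524, 0.2161, 0.2117]
tcp_rot: [-3.087, 1.567, -3.059]
ft_force: [-0.1, 1.0, -0.0]
width: 0.0754
```

```bash
python3 st.py; python3 - <<'E'
from lens import *
im,d,W,Q=tips(); lens(W,Q,d)
im,d=read_camera("top"); P=cloud(d,camera_params("top"))
k=(np.hypot(P[...,0]-.6,P[...,1]+.2155)<.055)
a=P[k&(P[...,2]>.032)&(P[...,2]<.045)]; print("handle in tray",len(a),a.mean(0))
cv2.imwrite("pics/top1.png",cv2.resize(im[120:300,140:520],None,fx=2.1,fy=2.1,interpolation=cv2.INTER_CUBIC))
E
```

```text
t 28.1 p [0.5524 0.2161 0.2117] yaw 91.61 w 0.0754 F [-0.1  1.  -0. ] M [-0.013 -0.019  0.01 ] j6 0.1244 tq6 0.0
p [0.5524 0.2161 0.2117] yaw 91.61 width 0.0753 tip x (tool) [-0.06093162 -0.02845913 -0.02380548] t 28.15
front 2556 0.10076914806691162 ((552.1559448242188, 216.11355590820312), 25.065073013305664)
barrel side 171 [0.55250714 0.21612682]
ring side 90 [0.55223901 0.21613567]
ringtop 829 0.07736834452355273 ((552.0990600585938, 215.95338439941406), 31.604000091552734)
collartop 904 0.06489229309640299 ((552.227294921875, 215.96588134765625), 36.983219146728516)
handle in tray 55 [ 0.60084756 -0.21567659  0.03837724]
```

View pics/top1.png

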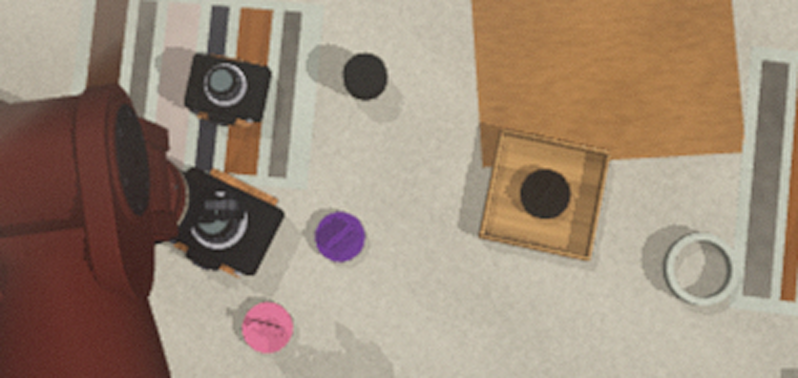

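The top view shows the cap in the tray at crop (545,193), the lens bare at (218,225), and the bystanders where they were. The lens front reads about 0.27 mm lower than before. Handing in.

```bash
python3 -c "
from cell import env
print(env.close_job())"
```

```text
the job is handed in; nothing more can be done
None
```

I moved the cap to the tray, tightened the lock ring to snug, let go, and handed the job in at about 28 s of robot time.

- **Cap:** I lifted the black cap off the larger camera and lowered it into the tray until it touched the floor, then released it. It lies flat with the handle up: disc top at 19.9 mm and handle top at 37.9 mm, both within about 1 mm of what they should be.
- **Lock ring:** I turned it clockwise about 48° in one grip. It met the seat about 39° in, and I stopped at 0.63 N m on the joint-6 torque and 0.65 N m on the wrist moment. The stiffness fell to 2.4 N m per rad, which is what the seat should show once it yields.
- **Last check:** The lens front reads about 0.27 mm lower than before, inside the snug range of 0.15–0.5 mm. That is a small change for the depth camera, so the torque is the stronger evidence. After release the gripper was clear and the wrist forces were near zero. The bystanders in the last top picture looked unmoved; the jar was hidden behind the arm.

**Disagreements and a contact:**
- **Fingertip position:** The fingertips sat about 13–20 mm behind the reported TCP depending on opening, not 8 mm ahead as stated. I used the tips measured with the wrist camera throughout.
- **Wrist camera height:** It also reads about 0.8 mm high.
- **Cap grasp:** There was about 16 N upward on the tool, probably from the fingertips touching the cap disc.

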